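# Lock the closer-link pin with its spring cotter

### The job

The collet closer's link is held in its grey yoke by a steel clevis pin that has been left partly pulled out. Push the pin fully home by its head, then take the spring cotter from the stand and push its straight leg down through the cross hole at the pin's far end until the bow snaps over and hugs the pin, the cotter sitting straight in the hole and square across the pin, not cocked; then let go. Feel for the hole gently rather than forcing the cotter, and leave the other parts on the bench where they are.

Things in the scene. Friction and masses are not known exactly. Their poses are not given: they have to be found in the camera images.
- yoke: Grey steel fork fixed to the bench: base plate 90 x 64 x 10 mm, two upright cheeks 10 mm thick (outer faces at y = +25 and -25 mm, 30 mm long in x, tops 90 mm high), a steel link between them running to +x. Origin: centre of the underside; z up. The clevis pin lies along its y axis, 75 mm above the bench. Turned about the vertical by up to 20 degrees.
- pin (a joint): Slide of the clevis pin along the yoke's y axis, m: 0 = fully home, its head against the +y cheek (a hard stop). It starts 0.014 to 0.026 pulled out towards the yoke's +y, which draws the cross hole towards or into the -y cheek. It slides stiffly, about 4 N.
- pin_head (a point): Centre of the outer flat face of the pin's disc head, which looks to the yoke's +y. The head is 32 mm across and 9 mm thick; the face is 34 mm from the yoke's middle when the pin is home. Axes as the yoke's.
- pin_hole (a point): Nominal centre of the cross hole, on the pin's axis, 77 mm to the yoke's -y from point pin_head (home: 18 mm outside the -y cheek). The end piece is screwed in more or less, so the true hole lies up to 10 mm either way along the pin from here. Pin 18 mm round; hole 7 x 7 mm, straight through along z, its mouth 9 mm above the axis; the pin runs 14 mm past it. Axes as the yoke's.
- clip: Spring cotter (hair pin) of bright 5 mm wire, 85 mm long, upright in one slot of the stand: coil on top, below it a straight leg and on its +x side a springy bowed leg. z runs up the straight leg. The origin is the point of the leg's centre line that lies on the pin's axis when home. It goes in with x across the pin, bow to either side. About 50 g.
- clip_coil (a point): Centre of the cotter's coil, at x = +5, z = +45 mm in the cotter's frame. The coil is 20 mm in diameter and 15 mm long along the cotter's y, with flat ends: grip it across these from above. Its underside rests on the stand's shelf. Axes as the cotter's.
- clip_tip (a point): Round end of the cotter's straight leg (5 mm thick), 30 mm below the cotter's origin. The bow's flared tip is at x = +15, z = -22 mm and its narrowest place at z = -9 mm in the cotter's frame, so the leg enters the hole before the bow meets the pin.
- bow (a joint): How far the bow is sprung open, rad: 0 = relaxed; spring 12 N m/rad. With the leg in the hole it meets the pin about 20 mm short of home; a push of 8 to 15 N opens it to 0.06-0.08, it snaps over about 8 mm short of home and draws the cotter in, back to near 0. At home the bow meets the pin's top and the push rises again.
- stand: Wooden stand fixed to the bench: foot 150 x 60 mm, shelf 140 x 36 mm with its top 75 mm high. Two slots in the shelf, 28 mm (x) by 8 mm (y), at x = -35 and +35 mm: the cotter hangs in one (either), a plain drift in the other. Origin: centre of the underside, z up.
- drift: A plain dark steel drift, not needed: straight 6 mm shank 60 mm long under a solid round head 18 mm in diameter and 15 mm high, hanging in the stand's other slot. Leave it. Origin at the shank's lower end, z up.
- collet_a: A dark steel collet standing on the bench, 36 mm in diameter, 65 mm tall. Leave it. Origin at the centre of its underside.
- collet_b: A dark steel collet standing on the bench, 30 mm in diameter, 55 mm tall. Leave it. Origin at the centre of its underside.
- collet_c: A dark steel collet standing on the bench, 40 mm in diameter, 70 mm tall. Leave it. Origin at the centre of its underside.
- lock_ring: A dark steel ring lying on the bench, 52 mm outside, 34 mm inside diameter, 12 mm high. Leave it. Origin at the centre of its underside.
- wrench: A 150 mm wrench lying on the bench. Leave it.
Things that resemble listed ones, but are neither listed nor needed, are in the scene too. What is shaped like the yoke but green is not meant.

How it is judged:
On the way, in this order (a step that is already met when the one before it is completed fails the run):
1. the pin is pushed fully home (within 2 mm) (value of joint pin below 0.002 m), for 0.2 s.
2. the cotter's straight leg has entered the cross hole, its tip below the pin's axis, the pin still home (value of joint pin below 0.002 m and x of clip in the frame of pin_hole between -0.004 and 0.004 m and y of clip in the frame of pin_hole between -0.0125 and 0.0125 m and z of clip in the frame of pin_hole below 0.03 m and angle between the z axis of clip and the z axis of pin_hole, either way round below 0.2 rad), for 0.05 s.
At the end, for the whole second after the job is handed in: Pin home within 2 mm; cotter in the cross hole, its origin within 4 mm of the pin's axis (and 12.5 mm of the nominal hole along it), leg within 0.15 rad of the hole's axis, square across the pin within 0.25 rad; bow snapped over and relaxed (below 0.03 rad); cotter released, at rest (value of joint pin below 0.002 m and x of clip in the frame of pin_hole between -0.004 and 0.004 m and y of clip in the frame of pin_hole between -0.0125 and 0.0125 m and z of clip in the frame of pin_hole between -0.004 and 0.004 m and angle between the z axis of clip and the z axis of pin_hole, either way round below 0.15 rad and angle between the y axis of clip and the y axis of pin_hole, either way round below 0.25 rad and value of joint bow below 0.03 rad and linear speed of clip below 0.02 m/s and contact force between the fingers and clip below 0.1 N); the robot touches nothing.
It fails at once if the cotter is forced: more than 30 N between cotter and pin (contact force between clip and pin above 30 N).
It fails at once if the pin is struck or pressed with more than 40 N (contact force between the fingers and pin above 40 N).
It fails at once if the drift is moved by more than 20 mm (distance of drift from where it was at the start of the episode above 0.02 m).
It fails at once if a collet, the ring or the wrench is moved by more than 20 mm (distance of any of collet_a, collet_b, collet_c, lock_ring, wrench from where it was at the start of the episode above 0.02 m).
It also fails if it takes over 64 s, if anything falls off the work surface, if the arm or the gripper's body presses on something with over 40 N, if the wrist force passes 120 N, or if a joint passes its speed limit or range.

### The arm

A 6-joint arm with a two-finger parallel gripper is mounted at the origin on the work surface. World frame = base frame: x ahead of the robot, y to its left, z up, the work surface at z = 0. Lengths are in m, angles in rad, forces in N, time in s.
With the tool pointing down it reaches from about 0.35 to 0.775 m from the base axis. Payload 7.3 kg.
Tool frame: the origin (TCP) lies at the centre of the arm's flange, where the gripper is bolted on; the fingertips stand 178 mm ahead of it and the grasp point (between the pads) lies 159 mm ahead of it (tip_extent is the distance from the TCP to the fingertips, in m); z points along the fingers, y is the line along which they close (so a half turn about z gives the same grasp; the last joint's range is limited). The gripper opens to 92 mm and grips with 3 to 60 N. Pads are 19 mm wide; open, the fingers measure 130 mm over their backs; the gripper's body (75 mm by 190 mm) begins 47 mm behind the grasp point.
Start: joints at [-1.438, 0.342, 1.524, -0, 1.275, -0.146], TCP at [0.145, -0.505, 0.405] pointing down, gripper open.
Joint ranges: [-2.53, 2.53], [-0.77, 2.02], [0.04, 2.7], [-1, 4.14], [0.28, 2.66], [-3.11, 3.11]. Speed limits (rad/s): [2.57, 2.57, 3.14, 3.14, 3.14, 3.14].

### API

Orientations are given as [roll, pitch, yaw] about the fixed x, y, z axes, in that order (R = Rz(yaw) Ry(pitch) Rx(roll)).
In Python, from cell import * gives the robot as it stands.
- The arm moves only by the tool arm_command, never from a script. Its arguments are lists of equal length, an entry for each row: "xyz": the shift along the world's x, y, z in mm, a list of three; "spin": the turn about the world's z in degrees. In form: {"xyz": [[tx, ty, tz], ...], "spin": [spin, ...]}. A call has 1 to 20 rows; each row shifts and turns the commanded pose from where the row before left it; what a row does not reach is not made up. A row lasts 1/10 s, in which the tool goes at most 50 mm and 8.59 degrees, less where a joint would pass 70% of its speed; a pose out of reach is approached as far as the arm can. A call with a gripper value outside its range is refused whole. "jaw" is the opening, from -1 (shut) to 1 (fully open), set as the call begins (left out, the last holds). The fingers move at their own pace and stop on an object; "squeeze" is the grip in N (left out, the last holds). Time passes only in rows, so rows that do not move let the fingers close. It gives the time, the measured TCP pose, the force, the opening and the grip force at its end, in the units of the state.
- observe(): the state, without advancing time (a new reading comes with each control period).
- read_camera(name): name is "scene" or "top" or "wrist"; returns a dict with "img" (420x560x3 uint8, red, green, blue), "depth" (420x560 float32, m along the optical axis (not along the pixel's ray), 0 where there is no reading), "fx", "fy", "cx", "cy" (pixels), "world_from_camera" (4x4, takes a point from camera to world coordinates). Camera axes: x right, y up, looking along -z (the intrinsics and any distortion apply to the point x, -y, -z); pixel columns grow to the right and rows downward; lengths in m; the calibration is good to about 2 mm. The wrist camera is an equidistant fisheye: a pixel r from the principal point sees the ray r / f radians off the axis. A picture is of the moment at which its call begins.
- hand_in(): hands the job in; it is judged then, once.
The state is a dict: "time": time; "qpos": joint angles; "qvel": joint speeds; "joint_efforts": joint torques, N m; "tool_pos": TCP position; "tool_rot": TCP orientation; "contact_force": force on the tool from outside, world axes, zero at the start; "torque": the same for the moment, N m; "opening": finger opening in m; "grip_force": force on a finger pad.
Only numpy, scipy, OpenCV 4.12 (cv2) and the standard library are available. Lean on these libraries where they do the work, as an engineer would, in place of code of your own. Each camera call takes 0.05 s, during which the arm holds its last target. There are 200 camera calls.

## Working session

There is one attempt and no reset: what is moved stays moved. The work goes in short steps, Python scripts to look and compute and a tool call to move; the robot and the scene stay as the last step left them, time stands still between calls to the robot, and variables do not carry over. Pictures are saved under pics/ and viewed, at most 10 in all, crops included, and the job is handed in when it is done.

Besides the shell and the picture viewer there is one more tool, called in YAML: its name, and indented under it one key for each argument. arm_command: Moves the arm, as the interface text tells. Its arguments: {"type":"object","properties":{"xyz":{"type":"array","items":{"type":"array","items":{"type":"number"}}},"spin":{"type":"array","items":{"type":"number"}},"jaw":{"type":"number"},"squeeze":{"type":"number"}},"required":["xyz","spin"]}

```bash
mkdir -p pics; ls; cat > h.py <<'E'
from cell import *
import numpy as np, cv2
def cloud(c):
    d=c["depth"]; h,w=d.shape
    u,v=np.meshgrid(np.arange(w),np.arange(h))
    x=(u-c["cx"])/c["fx"]*d; y=-(v-c["cy"])/c["fy"]*d
    P=np.stack([x,y,-d],-1)
    M=c["world_from_camera"]
    return P@M[:3,:3].T+M[:3,3]
E
python3 - <<'E'
from h import *
ims=[]
for n in ["scene","top"]:
    c=read_camera(n); np.savez(n+".npz",**c); print(n,c["fx"],c["cx"],c["cy"],c["world_from_camera"].round(3).tolist())
    cv2.imwrite(f"pics/{n}.png",c["img"][:,:,::-1])
s=observe(); print(s)
E
```

```text
pics
scene 427.95295607067965 275.57630827295725 212.16836722870502 [[0.434, -0.523, 0.733, 1.148], [0.901, 0.274, -0.338, -0.286], [-0.024, 0.807, 0.59, 0.605], [0.0, 0.0, 0.0, 1.0]]
top 424.4036926262387 279.8522484488596 210.54680420590316 [[0.02, 0.995, -0.098, 0.357], [-1.0, 0.019, -0.008, 0.024], [-0.007, 0.098, 0.995, 1.095], [0.0, 0.0, 0.0, 1.0]]
{'time': 0.1, 'qpos': array([-1.43803224e+00,  3.42657210e-01,  1.52491254e+00, -4.09386466e-05,
        1.27536663e+00, -1.46015949e-01]), 'qvel': array([-0.00148127, -0.00189389, -0.00123587, -0.00012147,  0.0002641 ,
       -0.00139973]), 'joint_efforts': array([ 2.20503163e-03, -4.32003772e+01, -2.44693047e+01,  7.19805015e-02,
        5.25944238e-02, -4.92400727e-05]), 'tool_pos': array([ 0.14446398, -0.50461532,  0.40411525]), 'tool_rot': array([-3.14025753e+00, -1.56777135e-04,  2.78791879e-01]), 'contact_force': array([-0.81650873, -0.22970828, -0.11970683]), 'torque': array([-0.05037911, -0.03303606, -0.00230001]), 'grip_force': 0.0, 'opening': 0.09145060741429124}
```

View pics/top.png

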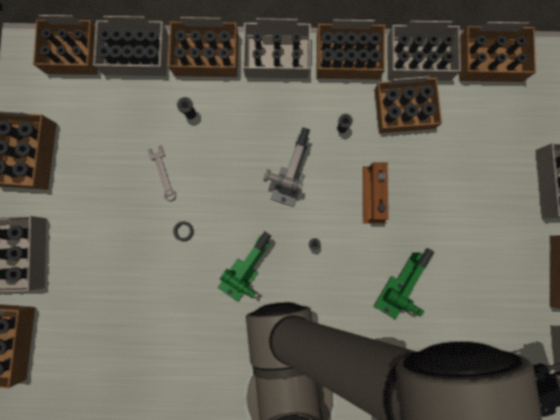

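View pics/scene.png

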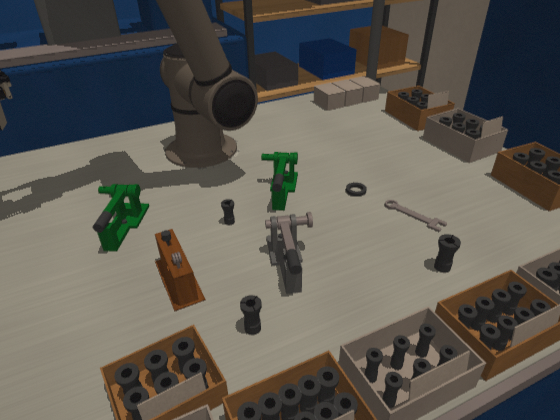

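The top view shows the grey yoke at (287,180), with its pin head at (268,178). The stand is at (375,193), with the bright coil at about (380,177) and the dark drift at about (380,208).

```bash
python3 - <<'E'
from h import *
c=dict(np.load("top.npz")); P=cloud(c); im=c["img"]
a=cv2.resize(im[115:215,245:325],None,fx=6,fy=6,interpolation=cv2.INTER_CUBIC)
b=cv2.resize(im[155:230,355:395],None,fx=6,fy=6,interpolation=cv2.INTER_CUBIC)
o=np.zeros((600,480+250,3),np.uint8); o[:,:480]=a; o[:450,490:730]=b
cv2.imwrite("pics/crop.png",o[:,:,::-1])
def reg(v0,v1,u0,u1,z0,z1,n):
    Q=P[v0:v1,u0:u1].reshape(-1,3); Q=Q[(Q[:,2]>z0)&(Q[:,2]<z1)]
    r=cv2.minAreaRect(Q[:,:2].astype(np.float32)*1000); print(n,len(Q),Q.mean(0).round(4),r)
    return Q
reg(155,230,355,395,.065,.082,"shelf")
reg(155,230,355,395,.083,.13,"heads")
Q=P[155:230,355:395].reshape(-1,3);Q=Q[Q[:,2]>.083]
for q in Q[np.argsort(Q[:,0])]: print(q.round(3).tolist(),end=' ')
print()
Y=P[115:215,245:325]
Z=(Y[::2,::2,2]*1000).round().astype(int)
for i,r in enumerate(Z[18:50]): print(115+36+2*i,' '.join(f"{v:3d}" for v in r))
c=dict(np.load("scene.npz")); P=cloud(c)
for n,(v,u) in dict(clip=(256,177),drift=(236,167),head=(219,310)).items(): print(n,P[v,u])
E
```

```text
shelf 768 [ 0.5123 -0.2074  0.0754] ((511.802978515625, -208.0376739501953), (139.79116821289062, 37.78422164916992), 0.20209170877933502)
heads 99 [ 0.5065 -0.208   0.0912] ((505.58868408203125, -208.9046630859375), (16.667137145996094, 91.22274780273438), 89.92900085449219)
[0.357, 0.024, 1.095] [0.357, 0.024, 1.095] [0.357, 0.024, 1.095] [0.357, 0.024, 1.095] [0.357, 0.024, 1.095] [0.357, 0.024, 1.095] [0.357, 0.024, 1.095] [0.357, 0.024, 1.095] [0.46, -0.208, 0.086] [0.46, -0.207, 0.084] [0.462, -0.211, 0.094] [0.462, -0.205, 0.092] [0.462, -0.207, 0.092] [0.462, -0.21, 0.088] [0.463, -0.204, 0.084] [0.464, -0.204, 0.094] [0.464, -0.212, 0.092] [0.464, -0.214, 0.093] [0.464, -0.207, 0.091] [0.464, -0.21, 0.091] [0.464, -0.203, 0.089] [0.464, -0.201, 0.087] [0.466, -0.209, 0.093] [0.467, -0.216, 0.093] [0.467, -0.201, 0.09] [0.467, -0.203, 0.089] [0.467, -0.207, 0.09] [0.467, -0.214, 0.091] [0.467, -0.212, 0.09] [0.467, -0.206, 0.086] [0.469, -0.213, 0.095] [0.469, -0.203, 0.091] [0.469, -0.201, 0.089] [0.469, -0.208, 0.09] [0.469, -0.205, 0.089] [0.469, -0.213, 0.089] [0.469, -0.
[... 6279 characters left out ...]
1   1   3   3   4   3  -1   0   0   3   2  -2  -3   1   1  -2   3   0  -2   1   0
209   4   1   0  -2   0  -2   4  -1   2   3  -1   3   5   1   0  -1   3   4   0   1   0   0   0   1   1   5   4   0  -1   2   1   0   2   4   0   4   2  -1   1  -1
211   3   1  -1  -1   2   0   3   1  -2   3   2   0   1  -5   0   1  -1   4   0   1  -3   1   2   0  -1  -3  -3  -1   4   0  -3  -1  -1  -2   0  -1   3  -2  -2   1
213   1  -1   4  -2  -1   1   1   1   0  -3  -1   1  -1   0   1   0   0   0   1  -1   0  -1   4   1   0  -1  -2   4  -3   2   0  -1  -1   1  -1  -1   0   3   3   3
clip [ 0.54737166 -0.20720049  0.09121933]
drift [ 0.47805092 -0.2086286   0.08772539]
head [0.55337134 0.06353496 0.0838836 ]
```

View pics/crop.png

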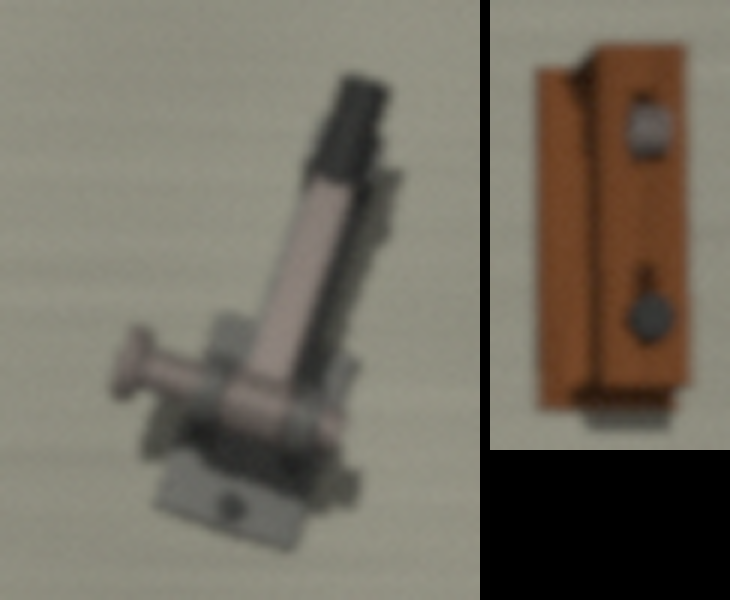

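arm_command:
  xyz:
    - [18,28,2]
    - [18,28,2]
    - [18,28,2]
    - [18,28,2]
    - [18,28,2]
    - [18,28,2]
    - [18,28,2]
    - [18,28,2]
    - [18,28,2]
    - [18,28,2]
    - [18,28,2]
    - [18,28,2]
    - [18,28,2]
    - [18,28,2]
    - [18,28,2]
    - [18,28,2]
    - [18,28,2]
    - [18,28,2]
    - [18,28,2]
    - [0,0,0]
  spin: [-1.7,-1.7,-1.7,-1.7,-1.7,-1.7,-1.7,-1.7,-1.7,-1.7,-1.7,-1.7,-1.7,-1.7,-1.7,-1.7,-1.7,-1.7,-1.7,0]
  jaw: -1

```text
time: 2.1
tool_pos: [0.4877, 0.0298, 0.4423]
tool_rot: [-3.141, 0.0, -0.282]
contact_force: [0.2, 0.0, 0.9]
opening: 0.0003
grip_force: 0.0
```

```bash
cat >> h.py <<'E'
def wray(c,u,v):
    "world ray of fisheye pixels"
    x=(np.asarray(u,float)-c["cx"])/c["fx"]; y=(np.asarray(v,float)-c["cy"])/c["fy"]
    r=np.hypot(x,y)+1e-12; s=np.sin(r)/r
    d=np.stack([x*s,-y*s,-np.cos(r)],-1)
    return d@c["world_from_camera"][:3,:3].T
def wcloud(c):
    h,w=c["depth"].shape; u,v=np.meshgrid(np.arange(w),np.arange(h))
    d=wray(c,u,v); ax=-c["world_from_camera"][:3,2]
    return c["world_from_camera"][:3,3]+d*(c["depth"]/(d@ax))[...,None]
def ortho(c,x0,x1,y0,y1,z,s=.0005):
    "resample fisheye image onto plane z; row0 = x1, col0 = y1"
    X,Y=np.meshgrid(np.arange(x1,x0,-s),np.arange(y1,y0,-s),indexing='ij')
    M=c["world_from_camera"]; p=(np.stack([X,Y,0*X+z],-1)-M[:3,3])@M[:3,:3]
    t=np.arctan2(np.hypot(p[...,0],p[...,1]),-p[...,2]); n=np.hypot(p[...,0],p[...,1])
    return cv2.remap(c["img"],(c["cx"]+c["fx"]*t*p[...,0]/n).astype(np.float32),(c["cy"]-c["fy"]*t*p[...,1]/n).astype(np.float32),cv2.INTER_CUBIC)
E
python3 - <<'E'
from h import *
c=read_camera("wrist"); np.savez("w1.npz",**c); s=observe()
print(s["time"],s["tool_pos"],s["tool_rot"],c["fx"],c["world_from_camera"].round(3).tolist())
o=ortho(c,.46,.70,-.08,.12,.075)
cv2.imwrite("pics/w1.png",np.hstack([cv2.resize(c["img"],None,fx=.7,fy=.7),cv2.copyMakeBorder(o,0,0,0,0,0)[:294]] if 0 else [o])[:,:,::-1])
cv2.imwrite("pics/w1raw.png",c["img"][:,:,::-1])
E
```

```text
2.15 [0.48690532 0.02850455 0.44214411] [ 3.14125569e+00  1.09894074e-03 -2.81716374e-01] 325.19226210127806 [[-0.278, 0.93, 0.24, 0.553], [-0.961, -0.269, -0.07, 0.011], [-0.001, -0.25, 0.968, 0.424], [0.0, 0.0, 0.0, 1.0]]
```

View pics/w1raw.png

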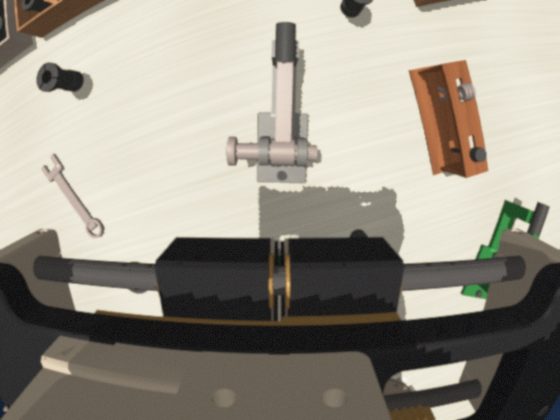

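The yoke is upright in the wrist view, with its head at (232,151) and pin end at (314,153). The stand is at (450,115), with the bright coil at (466,92).

```bash
python3 - <<'E'
from h import *
from scipy.optimize import least_squares
c=dict(np.load("w1.npz")); P=wcloud(c)[20:190,215:335].reshape(-1,3)
# base plate top (z~10) rect -> yoke centre, yaw
B=P[(P[:,2]>.006)&(P[:,2]<.016)]; print("base",len(B),cv2.minAreaRect((B[:,:2]*1000).astype(np.float32)))
L=P[(P[:,2]>.06)&(P[:,0]>.60)]; L=L[(L[:,0]<.64)]; r=cv2.minAreaRect((L[:,:2]*1000).astype(np.float32)); print("link",len(L),r, L[:,2].mean())
l=cv2.fitLine((L[:,:2]).astype(np.float32),cv2.DIST_L2,0,.01,.01).ravel(); print("link yaw",np.degrees(np.arctan2(l[1],l[0])),l)
th=np.arctan2(l[1],l[0]); ex=np.array([np.cos(th),np.sin(th)]); ey=np.array([-ex[1],ex[0]])
p0=np.array([.56,.03]); H=P[P[:,2]>.05]; a=(H[:,:2]-p0)@ex; b=(H[:,:2]-p0)@ey
for lo in np.arange(-.075,.07,.005):
    m=(b>lo)&(b<lo+.005)&(a<.035)
    if m.sum(): print(round(lo+.0025,4),m.sum(),"a",(a[m].min()*1000).round(1),(a[m].max()*1000).round(1),"zmax",(H[m,2].max()*1000).round(1))
o=ortho(c,.50,.62,-.05,.10,.084,.00025); cv2.imwrite("pics/w1o.png",o[:,:,::-1])
E
```

```text
base 2120 ((554.7264404296875, 5.955493927001953), (64.31245422363281, 150.3725128173828), 71.98938751220703)
link 810 ((619.9711303710938, -18.040782928466797), (32.799800872802734, 41.10318374633789), 86.7886962890625) 0.08268204538471134
link yaw -24.666779 [ 0.9087503  -0.41734025  0.6224034  -0.01568132]
-0.0625 53 a -27.9 -11.7 zmax 86.5
-0.0575 79 a -28.7 -12.1 zmax 86.8
-0.0525 92 a -36.2 -6.6 zmax 92.5
-0.0475 138 a -37.1 -6.7 zmax 93.1
-0.0425 144 a -37.2 -7.3 zmax 93.1
-0.0375 105 a -35.9 -10.3 zmax 92.0
-0.0325 172 a -37.1 18.5 zmax 91.9
-0.0275 324 a -37.4 35.0 zmax 92.0
-0.0225 412 a -38.3 34.9 zmax 423.8
-0.0175 297 a -40.9 34.9 zmax 91.2
-0.0125 148 a -41.0 34.9 zmax 92.7
-0.0075 141 a -41.8 -11.6 zmax 93.1
-0.0025 98 a -38.0 -12.2 zmax 92.7
0.0025 81 a -36.8 -19.4 zmax 86.7
0.0075 84 a -37.6 -19.9 zmax 86.6
0.0125 77 a -37.9 -20.5 zmax 86.0
0.0175 76 a -44.7 -21.1 zmax 86.2
0.0225 158 a -46.2 -14.9 zmax 93.9
0.0275 138 a -46.5 -15.0 zmax 93.8
0.0325 12 a -24.7 -15.7 zmax 90.4
```

View pics/w1o.png

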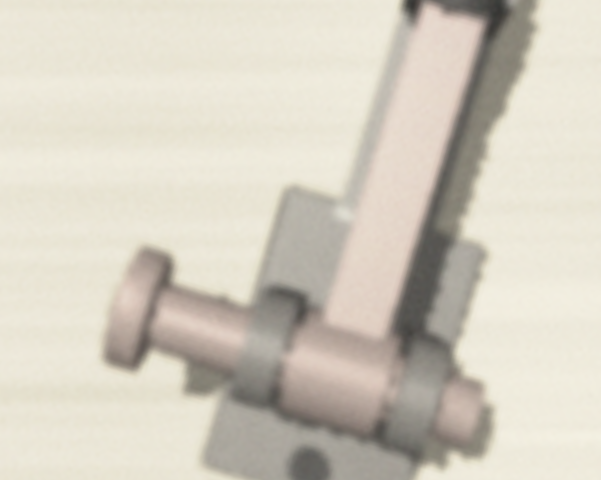

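```bash
cat > fit.py <<'E'
from h import *
def fit(P,th0=-17.4,p0=(.548,.02)):
    p0=np.array(p0)
    for it in range(3):
        th=np.radians(th0); ex=np.array([np.cos(th),np.sin(th)]); ey=np.array([-ex[1],ex[0]])
        a=(P[:,:2]-p0)@ex; b=(P[:,:2]-p0)@ey; z=P[:,2]
        bs=[];mid=[]
        for lo in np.arange(-.07,.07,.002):
            m=(b>lo)&(b<lo+.002)&(z>.066)&(z<.09)&(abs(a)<.02)
            if m.sum()<10: continue
            w=np.percentile(a[m],97)-np.percentile(a[m],3)
            if .013<w<.020: bs.append(lo+.001); mid.append((np.percentile(a[m],97)+np.percentile(a[m],3))/2)
        k=np.polyfit(bs,mid,1); th0-=np.degrees(np.arctan(k[0])); p0=p0+ex*k[1]
    th=np.radians(th0); ex=np.array([np.cos(th),np.sin(th)]); ey=np.array([-ex[1],ex[0]])
    return th0,p0,ex,ey,np.array(bs)
E
python3 - <<'E'
from fit import *
c=dict(np.load("w1.npz")); P=wcloud(c)[20:190,215:335].reshape(-1,3)
th,p0,ex,ey,bs=fit(P); print(th,p0,bs.round(3))
a=(P[:,:2]-p0)@ex; b=(P[:,:2]-p0)@ey; z=P[:,2]
for lo in np.arange(-.07,.072,.002):
    m=(b>lo)&(b<lo+.002)&(z>.05)&(abs(a)<.025)
    if m.sum(): print(round((lo+.001)*1e3),m.sum(),*(np.percentile(a[m],[3,97])*1e3).round(1),(np.percentile(z[m],95)*1e3).round(1))
m=(b>.06)&(z>.05)&(abs(a)<.025); 
m=(z>.07)&(a>.04)&(a<.09)&(abs(b)<.03); print("link b",np.percentile(b[m],[3,97]))
m=(z>.006)&(z<.016)&(a<.04); print("base a,b",np.percentile(a[m],[1,99]),np.percentile(b[m],[1,99]))
E
```

```text
-17.745294855705517 [0.5298163  0.02566911] [-0.047 -0.045 -0.043 -0.041 -0.039 -0.037 -0.023  0.015  0.017  0.019
  0.021  0.023  0.025  0.027  0.029  0.031  0.033  0.035  0.037]
-47 24 -6.7 7.8 85.6
-45 32 -7.5 8.2 85.8
-43 28 -7.6 8.2 86.1
-41 29 -7.7 8.1 85.3
-39 29 -7.8 8.0 85.7
-37 26 -7.1 7.3 86.0
-35 56 -13.5 14.5 91.8
-33 54 -13.6 14.5 91.5
-31 54 -13.7 14.4 91.9
-29 51 -14.0 14.1 91.6
-27 56 -13.9 14.3 92.2
-25 64 -13.3 13.1 91.0
-23 27 -11.5 7.8 89.3
-21 48 -12.0 12.4 90.6
-19 59 -11.7 22.5 91.3
-17 71 -11.4 23.3 90.7
-15 71 -11.4 23.2 91.0
-13 70 -11.4 23.1 90.8
-11 68 -11.2 23.0 90.7
-9 69 -11.4 23.0 90.6
-7 68 -11.6 23.0 90.8
-5 71 -11.6 23.8 91.3
-3 59 -12.2 23.1 90.5
-1 51 -12.5 12.7 90.8
1 38 -11.8 12.2 86.6
3 51 -14.1 13.3 91.3
5 56 -13.6 14.1 92.1
7 56 -13.6 14.3 91.8
9 55 -13.1 14.3 91.8
11 56 -13.7 14.2 92.0
13 41 -14.4 14.5 92.1
15 32 -8.4 7.5 86.1
17 33 -8.5 7.6 85.7
19 34 -8.5 8.4 86.4
21 32 -8.6 8.4 86.2
23 32 -7.4 8.4 86.0
25 33 -8.6 8.3 86.3
27 30 -8.7 8.3 85.5
29 28 -7.8 8.3 85.7
31 30 -7.5 7.5 85.9
33 31 -7.6 8.2 85.4
35 32 -7.4 8.2 85.7
37 31 -7.6 8.2 85.7
39 93 -14.1 14.5 91.9
41 59 -13.8 15.0 92.8
43 53 -14.6 15.1 93.0
45 58 -14.3 14.7 92.4
47 26 -11.9 14.9 92.3
link b [-0.0185678  -0.00380764]
base a,b [-0.04485681  0.03961711] [-0.04260351  0.02043546]
```

arm_command:
  xyz:
    - [34,38,0]
    - [34,38,-28]
    - [0,0,-40]
    - [0,0,-40]
    - [0,0,-40]
    - [0,0,-30]
    - [0,0,-20]
    - [0,0,0]
    - [0,0,0]
  spin: [-0.8,-0.8,0,0,0,0,0,0,0]

```text
time: 3.05
tool_pos: [0.5491, 0.0964, 0.2491]
tool_rot: [3.141, 0.0, -0.313]
contact_force: [0.7, 0.4, 0.6]
opening: 0.0006
grip_force: 0.0
```

arm_command:
  xyz:
    - [-1.5,-4.8,0]
    - [-1.5,-4.8,0]
    - [-0.6,-1.9,0]
    - [-0.6,-1.9,0]
    - [-0.6,-1.9,0]
    - [-0.6,-1.9,0]
    - [-0.6,-1.9,0]
    - [0,0,0]
  spin: [0,0,0,0,0,0,0,0]

```text
time: 3.85
tool_pos: [0.543, 0.0779, 0.2486]
tool_rot: [3.141, 0.0, -0.313]
contact_force: [1.5, 2.2, 1.4]
opening: 0.0009
grip_force: 1.6
```

arm_command:
  xyz:
    - [-0.6,-1.9,0]
    - [-0.6,-1.9,0]
    - [-0.6,-1.9,0]
    - [-0.6,-1.9,0]
    - [0,0,0]
  spin: [0,0,0,0,0]

```text
time: 4.35
tool_pos: [0.5406, 0.0702, 0.2486]
tool_rot: [3.141, 0.0, -0.313]
contact_force: [1.4, 1.9, 1.1]
opening: 0.0002
grip_force: 1.3
```

```bash
python3 - <<'E'
from h import *
c=read_camera("wrist"); s=observe(); print(s["time"],s["tool_pos"],s["contact_force"])
t=c["img"]; sc=read_camera("scene")["img"][180:290,230:350]
print(c["world_from_camera"].round(3).tolist())
cv2.imwrite("pics/push.png",np.hstack([t[:420],cv2.resize(sc,(240,220)) .repeat(1,0) if 0 else cv2.copyMakeBorder(cv2.resize(sc,(240,220)),0,200,0,0,0)])[:,:,::-1])
E
```

```text
4.4 [0.54051867 0.07020092 0.24857121] [1.50109791 2.05194136 1.27791962]
[[-0.307, 0.921, 0.238, 0.605], [-0.952, -0.298, -0.076, 0.049], [0.001, -0.25, 0.968, 0.23], [0.0, 0.0, 0.0, 1.0]]
```

View pics/push.png

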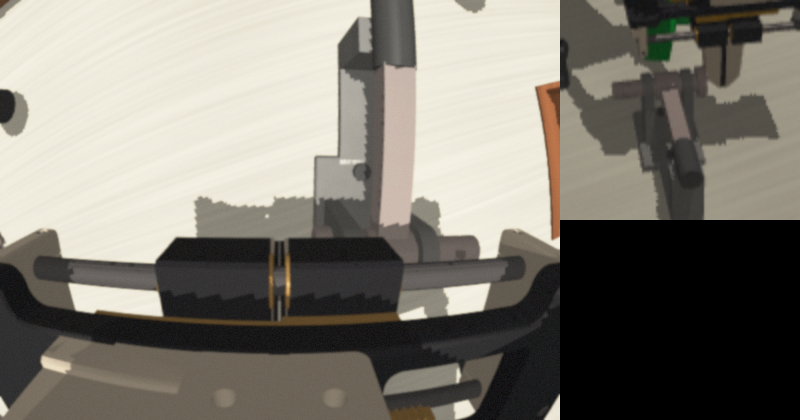

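The scene crop shows the head close to its cheek and the far end sticking out well, so the pin is moving. I'll continue in 1 mm steps until the force rises at the stop.

arm_command:
  xyz:
    - [-0.3,-1,0]
    - [-0.3,-1,0]
    - [0,0,0]
  spin: [0,0,0]

```text
time: 4.75
tool_pos: [0.5399, 0.0685, 0.2486]
tool_rot: [3.141, 0.0, -0.313]
contact_force: [2.4, 2.4, 0.6]
opening: 0.0004
grip_force: 1.7
```

arm_command:
  xyz:
    - [-0.3,-1,0]
    - [-0.3,-1,0]
    - [0,0,0]
  spin: [0,0,0]

```text
time: 5.05
tool_pos: [0.5393, 0.0664, 0.2486]
tool_rot: [3.141, 0.0, -0.313]
contact_force: [0.9, 3.6, 0.0]
opening: 0.0004
grip_force: 1.7
```

arm_command:
  xyz:
    - [-0.3,-1,0]
    - [0,0,0]
  spin: [0,0]

```text
time: 5.25
tool_pos: [0.539, 0.0654, 0.2486]
tool_rot: [3.141, 0.0, -0.313]
contact_force: [0.1, 3.5, -0.9]
opening: 0.0006
grip_force: 1.7
```

arm_command:
  xyz:
    - [-0.3,-1,0]
    - [0,0,0]
  spin: [0,0]

```text
time: 5.45
tool_pos: [0.5388, 0.0648, 0.2486]
tool_rot: [-3.141, 0.0, -0.313]
contact_force: [1.1, 6.5, -0.4]
opening: 0.0007
grip_force: 3.2
```

arm_command:
  xyz:
    - [-0.3,-1,0]
    - [0,0,0]
  spin: [0,0]

```text
time: 5.65
tool_pos: [0.5387, 0.0645, 0.2487]
tool_rot: [-3.139, -0.0, -0.313]
contact_force: [2.2, 11.3, -1.4]
opening: 0.0003
grip_force: 5.4
```

arm_command:
  xyz:
    - [4,12,0]
    - [4,12,0]
    - [0,0,40]
    - [0,0,25]
    - [-18,-26,0]
    - [-18,-26,0]
    - [-18,-26,0]
    - [-18,-26,0]
    - [0,0,0]
    - [0,0,0]
  spin: [0,0,0,0,0,0,0,0,0,0]

```text
time: 6.65
tool_pos: [0.4748, -0.0166, 0.3139]
tool_rot: [3.141, -0.001, -0.314]
contact_force: [0.3, 0.6, 0.4]
opening: 0.0004
grip_force: 0.0
```

```bash
python3 - <<'E'
from fit import *
c=read_camera("wrist"); np.savez("w2.npz",**c); s=observe(); print(s["time"],s["tool_pos"],s["tool_rot"])
P=wcloud(c)[:235].reshape(-1,3); P=P[(abs(P[:,0]-.53)<.08)&(abs(P[:,1])<.09)]
th,p0,ex,ey,bs=fit(P,-17.745,(.5298,.02567)); print(th,p0,bs.round(3))
a=(P[:,:2]-p0)@ex; b=(P[:,:2]-p0)@ey; z=P[:,2]
for lo in np.arange(-.08,.032,.002):
    m=(b>lo)&(b<lo+.002)&(z>.05)&(abs(a)<.025)
    if m.sum(): print(round((lo+.001)*1e3),m.sum(),*(np.percentile(a[m],[3,97])*1e3).round(1),(np.percentile(z[m],90)*1e3).round(1),np.sum((z<.072)&m))
o=ortho(c,.47,.60,-.07,.08,.084,.00025)
cv2.imwrite("pics/w2.png",o[:,:,::-1])
E
```

```text
6.7 [ 0.47511746 -0.01618125  0.31387254] [ 3.14149331e+00 -6.65224836e-04 -3.13048023e-01]
-18.47643537974126 [0.5306126  0.02540797] [-0.069 -0.067 -0.065 -0.063 -0.061 -0.059 -0.057 -0.055 -0.053 -0.051
 -0.049 -0.047 -0.045 -0.043 -0.041 -0.039]
-71 53 -7.8 8.2 85.4 0
-69 81 -8.6 8.4 85.7 0
-67 81 -8.5 8.5 85.6 0
-65 79 -8.7 8.6 85.5 0
-63 82 -8.5 8.4 85.4 0
-61 76 -7.8 8.4 85.2 2
-59 63 -8.7 8.6 84.9 3
-57 60 -8.8 8.6 85.0 2
-55 60 -8.7 8.6 84.7 2
-53 94 -8.2 8.2 85.8 0
-51 81 -8.4 8.4 85.7 0
-49 81 -8.4 8.3 85.7 0
-47 81 -8.0 8.4 85.8 0
-45 79 -8.5 8.3 85.7 0
-43 82 -8.7 8.3 85.7 0
-41 81 -7.9 8.4 85.6 0
-39 80 -8.4 8.3 85.8 0
-37 149 -14.7 8.6 88.9 15
-35 171 -13.4 14.1 91.4 25
-33 137 -13.3 14.1 91.5 5
-31 141 -13.6 14.1 91.5 6
-29 143 -13.3 14.0 91.5 4
-27 136 -13.4 14.1 91.7 7
-25 46 -7.8 13.6 89.4 1
-23 182 -13.3 11.6 89.9 6
-21 124 -13.1 12.2 90.6 0
-19 226 -12.1 24.1 90.4 15
-17 168 -12.4 23.7 90.4 0
-15 177 -12.8 23.1 90.3 0
-13 177 -12.8 23.8 90.4 0
-11 164 -13.0 23.2 90.3 0
-9 171 -12.7 23.9 90.3 0
-7 172 -12.8 23.3 90.3 0
-5 169 -12.2 24.0 90.5 0
-3 140 -12.9 22.7 90.4 0
-1 119 -13.6 11.9 90.4 0
1 56 -11.6 12.0 90.4 0
3 154 -14.9 12.4 89.8 4
5 187 -13.1 13.5 91.3 15
7 130 -13.6 13.7 91.6 5
9 123 -13.4 13.7 91.6 5
11 127 -13.4 13.8 91.8 5
13 131 -14.4 13.8 91.5 5
15 139 -14.8 13.6 92.2 0
17 129 -15.1 13.6 92.3 0
19 116 -15.0 13.4 92.3 0
21 154 -14.6 13.6 207.0 0
23 72 -10.4 12.5 210.1 0
25 18 -3.7 -2.8 211.7 0
27 28 -3.9 -3.0 211.8 0
29 16 -3.9 -3.0 210.5 0
```

View pics/w2.png

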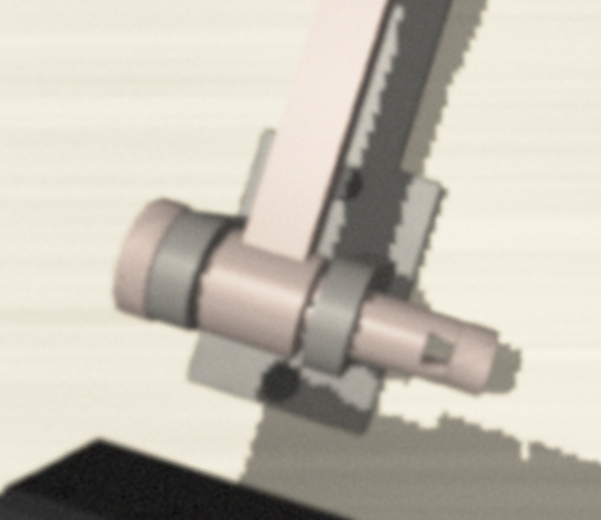

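The pin is home, with its head against the cheek, and the cross hole is visible at (439,347). That is about (0.513,-0.030). Next is the cotter.

arm_command:
  xyz:
    - [3,-20,0]
    - [3,-20,0]
    - [3,-20,0]
    - [3,-20,0]
    - [3,-20,0]
    - [3,-20,0]
    - [3,-20,0]
    - [3,-20,0]
    - [4,-32,0]
    - [0,0,0]
    - [0,0,0]
  spin: [2,2,2,2,2,2,2,2,2,0,0]
  jaw: 0
  squeeze: 60

```text
time: 7.8
tool_pos: [0.5032, -0.2081, 0.3132]
tool_rot: [-3.141, 0.001, 0.001]
contact_force: [-0.7, 0.4, -0.2]
opening: 0.0462
grip_force: 0.0
```

```bash
python3 - <<'E'
from h import *
c=read_camera("wrist"); np.savez("w3.npz",**c); s=observe(); print(s["time"],s["tool_pos"],s["tool_rot"],s["opening"])
P=wcloud(c)[:235].reshape(-1,3); P=P[(abs(P[:,0]-.543)<.03)&(abs(P[:,1]+.208)<.03)]
H=P[(P[:,2]>.082)&(P[:,2]<.11)]; print(len(H),np.percentile(H,[2,50,98],axis=0),cv2.minAreaRect((H[:,:2]*1000).astype(np.float32)))
o=ortho(c,.49,.60,-.26,-.16,.085,.0002)
cv2.imwrite("pics/w3.png",o[:,:,::-1])
E
```

```text
7.85 [ 0.50303367 -0.20760663  0.31329769] [-3.14102910e+00  6.82242756e-04  1.64582074e-03] 0.046011062989068804
694 [[ 0.53449949 -0.21632106  0.08767289]
 [ 0.54419626 -0.20890961  0.09450425]
 [ 0.55242419 -0.20207559  0.09694025]] ((543.0520629882812, -208.9716339111328), (19.49352264404297, 15.103343963623047), 0.6272910833358765)
```

View pics/w3.png

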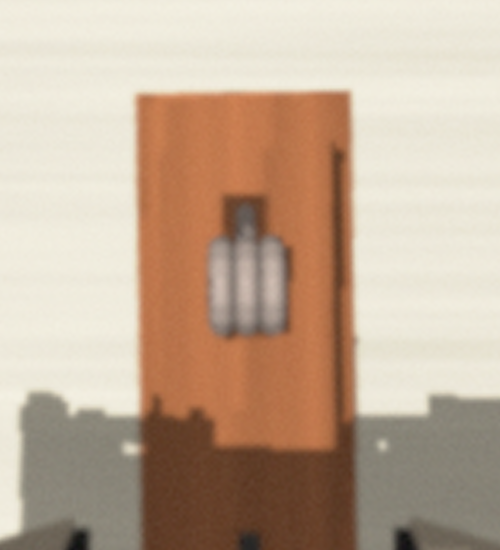

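The coil is at (248,285), about (0.5433,-0.2089), and measures 19.5 x 15 mm as it should. The bow shows towards +x.

arm_command:
  xyz:
    - [20,-0.5,0]
    - [20,-0.5,-10]
    - [0,0,-15]
    - [0,0,-15]
    - [0,0,-10]
    - [0,0,-7]
    - [0,0,0]
    - [0,0,0]
  spin: [0,0,0,0,0,0,0,0]

```text
time: 8.65
tool_pos: [0.5427, -0.2094, 0.2571]
tool_rot: [3.141, -0.001, 0.001]
contact_force: [0.6, -0.1, 0.0]
opening: 0.0458
grip_force: 0.0
```

arm_command:
  xyz:
    - [0.5,0.3,-1.5]
    - [0,0,0]
    - [0,0,0]
    - [0,0,0]
    - [0,0,0]
    - [0,0,0]
    - [0,0,0]
    - [0,0,0]
  spin: [0,0,0,0,0,0,0,0]
  jaw: -1

```text
time: 9.45
tool_pos: [0.5431, -0.2093, 0.2553]
tool_rot: [3.141, -0.0, 0.001]
contact_force: [0.5, -0.7, 1.2]
opening: 0.0146
grip_force: 60.0
```

arm_command:
  xyz:
    - [0,0,20]
    - [0,0,35]
    - [0,0,40]
    - [0,0,15]
    - [-2.5,18,0]
    - [-2.5,18,0]
    - [-2.5,18,0]
    - [-2.5,18,0]
    - [-2.5,18,0]
    - [-2.5,18,0]
    - [-2.5,18,0]
    - [-2.5,18,0]
    - [-2.5,18,0]
    - [-3,16,0]
    - [0,0,0]
    - [0,0,0]
  spin: [0,0,0,0,-1.8,-1.8,-1.8,-1.8,-1.8,-1.8,-1.8,-1.8,-1.8,-1.9,0,0]

```text
time: 11.05
tool_pos: [0.5176, -0.0312, 0.3651]
tool_rot: [3.141, -0.0, -0.313]
contact_force: [-0.0, 0.0, -0.8]
opening: 0.0146
grip_force: 60.0
```

```bash
python3 - <<'E'
from h import *
c=read_camera("wrist"); np.savez("w4.npz",**c); s=observe(); print(s["time"],s["tool_pos"],s["tool_rot"],s["contact_force"],s["opening"])
t=read_camera("top"); np.savez("t4.npz",**t); q=read_camera("scene"); np.savez("s4.npz",**q)
a=cv2.resize(c["img"][130:330,180:380],(600,600)); b=cv2.resize(q["img"][150:300,230:330],(200,300))
cv2.imwrite("pics/w4.png",np.hstack([a,cv2.copyMakeBorder(b,0,300,0,0,0)])[:,:,::-1])
E
```

```text
11.1 [ 0.51766467 -0.03157608  0.36511735] [ 3.14121573e+00 -8.39631645e-05 -3.13901338e-01] [ 1.22154738  0.54916674 -0.65987674] 0.014623886907470802
```

View pics/w4.png

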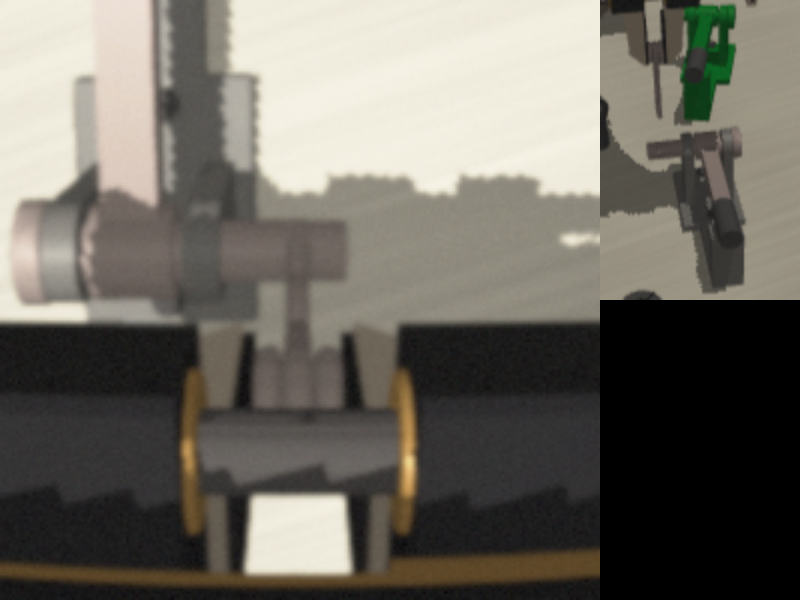

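```bash
python3 - <<'E'
from h import *
import numpy as np
c=dict(np.load("w4.npz")); M=c["world_from_camera"]; C=M[:3,3]; yaw=-.3135
tcp=np.array([.5176,-.0312,.3651]); ex=np.array([np.cos(yaw),np.sin(yaw)]); ey=np.array([-ex[1],ex[0]])
def at(u,v,z):
    d=wray(c,u,v); return C+d*(z-C[2])/d[2]
def rel(p): q=p[:2]-tcp[:2]; return (q@ex*1e3).round(2),(q@ey*1e3).round(2)
P=wcloud(c)
for n,(cu,cv,z) in dict(coil_l=(252,378,.195),coil_r=(343,378,.195),end=(346,250,.075),bow=(297.5,310,.15),bowlow=(297.5,290,.13)).items():
    u,v=180+cu/3-.33,130+cv/3-.33; print(n,P[int(round(v)),int(round(u))].round(4),rel(at(u,v,z)))
print("cam",rel(C))
# pin end measured by depth
Q=P[190:245,235:310].reshape(-1,3); q=Q[:,:2]-tcp[:2]; m=(Q[:,2]>.07)&(Q[:,2]<.092); a=q@ex;b=q@ey
print("end b",np.percentile(b[m&(b<-.008)],[0,1,3]), "n",m.sum())
m2=m&(b<.02); print("pin a mid (bins)",[(lo,*(np.percentile(a[m2&(b>lo)&(b<lo+.006)],[3,97])*1e3).round(1)) for lo in (-.012,-.006,0,.006,.012)])
# w2: tool-frame pos of hole/pin
c2=dict(np.load("w2.npz")); o=ortho(c2,.47,.60,-.07,.08,.084,.00025)
P2=wcloud(c2)[:235].reshape(-1,3); t2=np.array([.4749,-.0164]); q=P2[:,:2]-t2; a=q@ex;b=q@ey; z=P2[:,2]
m=(z>.065)&(z<.092)&(a>.02)&(a<.065)
print("w2 end b",np.percentile(b[m&(b<-.005)],[0,.5,1]))
for lo in np.arange(-.016,.03,.004):
    k=m&(b>lo)&(b<lo+.004); print(round(lo+.002,3),(np.percentile(a[k],[3,97]).mean()*1e3).round(2) if k.sum() else None)
# dark hole from ortho in tool frame
X=cv2.warpAffine(o,np.eye(2,3),(o.shape[1],o.shape[0])); g=cv2.cvtColor(X,cv2.COLOR_RGB2GRAY); hsv=cv2.cvtColor(X,cv2.COLOR_RGB2HSV)
sub=g[315:380,405:475]; print(sub[::4,::4])
E
```

```text
coil_l [ 0.5277 -0.0272  0.2056] (np.float64(4.15), np.float64(7.61))
coil_r [ 0.5232 -0.0406  0.2052] (np.float64(4.16), np.float64(-7.68))
end [ 0.4872 -0.0402  0.0005] (np.float64(-6.02), np.float64(-14.08))
bow [ 0.5219 -0.0328  0.1605] (np.float64(1.05), np.float64(-0.05))
bowlow [ 0.5248 -0.0337  0.1562] (np.float64(-0.79), np.float64(-0.06))
cam (np.float64(67.46), np.float64(0.08))
end b [-0.01301407 -0.01296533 -0.01289365] n 1339
pin a mid (bins) [(-0.012, np.float64(-12.9), np.float64(2.5)), (-0.006, np.float64(-12.7), np.float64(2.7)), (0, np.float64(-12.1), np.float64(2.7)), (0.006, np.float64(-13.1), np.float64(2.6)), (0.012, np.float64(-14.3), np.float64(2.5))]
w2 end b [-0.21277181 -0.20967227 -0.20874046]
-0.014 39.72
-0.01 39.3
-0.006 39.76
-0.002 39.54
0.002 39.51
0.006 39.5
0.01 39.63
0.014 39.59
0.018 39.45
0.022 39.49
0.026 40.04
0.03 40.14
[[170 167 163 157 156 150 146 141 145 155 174 196 217 232 236 239 239 239]
 [178 175 172 170 166 163 160 157 151 151 143 143 155 172 201 219 232 231]
 [185 183 182 180 175 173 169 168 166 160 155 153 147 140 145 157 166 181]

[... 350 characters left out ...]
164 176 187 188 183 180]
 [188 195 197 200 189 153 136 137 137 139 139 137 154 180 191 191 190 190]
 [180 182 186 186 172 139 137 141 142 142 139 142 159 183 193 193 195 195]
 [173 176 177 177 143 117 117 129 136 143 140 142 171 190 195 198 200 200]
 [166 170 171 166 129  99  99 104 118 122 128 143 180 194 197 197 198 198]
 [159 161 163 158 137 123 125 127 128 132 130 154 176 186 189 192 195 196]
 [142 148 152 153 151 151 154 159 161 164 158 158 170 176 179 185 186 194]
 [128 132 135 142 148 151 159 161 166 169 162 160 165 172 174 176 181 187]
 [128 132 146 151 142 138 140 144 144 144 145 150 159 162 168 172 174 179]
 [160 173 206 210 191 172 151 139 135 133 132 137 145 153 158 163 168 170]]
```

The wrist view shows the cotter centred across the pin: bow at (297,310), pin end at (346,250). The hole comes out within about 0.5 mm along the pin and 0.7 mm across. I'll correct that and descend gently.

arm_command:
  xyz:
    - [-0.7,0.2,-10]
    - [0,0,-10]
    - [0,0,-8]
    - [0,0,0]
    - [0,0,0]
  spin: [-0.1,0,0,0,0]

```text
time: 11.7
tool_pos: [0.5169, -0.0311, 0.3368]
tool_rot: [3.141, 0.001, -0.316]
contact_force: [0.4, 0.4, -0.2]
opening: 0.0146
grip_force: 60.0
```

arm_command:
  xyz:
    - [0,0,-1.5]
    - [0,0,-1.5]
    - [0,0,-1.5]
    - [0,0,-1.5]
    - [0,0,-1.5]
    - [0,0,-1]
    - [0,0,0]
  spin: [0,0,0,0,0,0,0]

```text
time: 12.4
tool_pos: [0.5168, -0.031, 0.3285]
tool_rot: [3.141, 0.0, -0.316]
contact_force: [-0.5, -0.4, -1.3]
opening: 0.0145
grip_force: 60.0
```

Tip is at the mouth height; going on in small steps.

arm_command:
  xyz:
    - [0,0,-1]
    - [0,0,-1]
    - [0,0,0]
  spin: [0,0,0]

```text
time: 12.7
tool_pos: [0.5168, -0.031, 0.3265]
tool_rot: [3.141, 0.0, -0.316]
contact_force: [0.0, -0.3, -0.6]
opening: 0.0143
grip_force: 60.0
```

arm_command:
  xyz:
    - [0,0,-1]
    - [0,0,-1]
    - [0,0,0]
  spin: [0,0,0]

```text
time: 13.0
tool_pos: [0.5168, -0.031, 0.3245]
tool_rot: [3.141, 0.0, -0.316]
contact_force: [-0.6, -0.1, -0.4]
opening: 0.0144
grip_force: 60.0
```

arm_command:
  xyz:
    - [0,0,-2]
    - [0,0,-2]
    - [0,0,-2]
    - [0,0,-2]
    - [0,0,0]
  spin: [0,0,0,0,0]

```text
time: 13.5
tool_pos: [0.5168, -0.031, 0.3163]
tool_rot: [3.141, 0.001, -0.316]
contact_force: [0.1, 0.1, -0.7]
opening: 0.0143
grip_force: 60.0
```

arm_command:
  xyz:
    - [0,0,-2]
    - [0,0,-2]
    - [0,0,-2]
    - [0,0,0]
  spin: [0,0,0,0]

```text
time: 13.9
tool_pos: [0.5168, -0.031, 0.3104]
tool_rot: [3.141, 0.0, -0.316]
contact_force: [-0.1, -0.2, -0.5]
opening: 0.0148
grip_force: 60.0
```

arm_command:
  xyz:
    - [0,0,-1.5]
    - [0,0,-1.5]
    - [0,0,0]
  spin: [0,0,0]

```text
time: 14.2
tool_pos: [0.5171, -0.0311, 0.3078]
tool_rot: [-3.142, -0.001, -0.316]
contact_force: [1.8, -0.8, 0.4]
opening: 0.0143
grip_force: 60.0
```

arm_command:
  xyz:
    - [0,0,-1.5]
    - [0,0,-1.5]
    - [0,0,0]
  spin: [0,0,0]

```text
time: 14.5
tool_pos: [0.5171, -0.0311, 0.3048]
tool_rot: [-3.142, -0.001, -0.316]
contact_force: [3.2, -0.8, 0.7]
opening: 0.0147
grip_force: 60.0
```

arm_command:
  xyz:
    - [0,0,-1.5]
    - [0,0,-1.5]
    - [0,0,0]
  spin: [0,0,0]

```text
time: 14.8
tool_pos: [0.5171, -0.0311, 0.3015]
tool_rot: [3.142, -0.001, -0.316]
contact_force: [3.4, -1.4, 0.9]
opening: 0.0141
grip_force: 60.0
```

arm_command:
  xyz:
    - [0,0,-1.5]
    - [0,0,-1]
    - [0,0,0]
  spin: [0,0,0]

```text
time: 15.1
tool_pos: [0.5169, -0.0311, 0.2988]
tool_rot: [3.141, -0.0, -0.316]
contact_force: [5.3, -0.5, -3.1]
opening: 0.0142
grip_force: 60.0
```

arm_command:
  xyz:
    - [0,0,-1.5]
    - [0,0,-1.5]
    - [0,0,-1.5]
    - [0,0,0]
  spin: [0,0,0,0]

```text
time: 15.5
tool_pos: [0.5168, -0.031, 0.294]
tool_rot: [3.141, 0.001, -0.316]
contact_force: [5.3, -0.9, -4.1]
opening: 0.0143
grip_force: 60.0
```

arm_command:
  xyz:
    - [0,0,-1.5]
    - [0,0,-1]
    - [0,0,0]
  spin: [0,0,0]

```text
time: 15.8
tool_pos: [0.5164, -0.0309, 0.2915]
tool_rot: [3.141, 0.002, -0.316]
contact_force: [3.0, -1.2, -4.1]
opening: 0.0147
grip_force: 60.0
```

```bash
python3 - <<'E'
from h import *
c=read_camera("wrist"); q=read_camera("scene"); s=observe(); print(s["time"],s["tool_pos"],s["contact_force"],s["torque"])
a=cv2.resize(c["img"][170:310,210:350],(560,560)); b=cv2.resize(q["img"][170:270,250:330],(240,300),interpolation=cv2.INTER_CUBIC)
cv2.imwrite("pics/w5.png",np.hstack([a,cv2.copyMakeBorder(b,0,260,0,0,0)])[:,:,::-1])
E
```

```text
15.9 [ 0.51651903 -0.03089421  0.2917665 ] [ 1.88056794 -0.71356116 -2.86420376] [-0.08911961 -0.52190694  0.0372898 ]
```

View pics/w5.png

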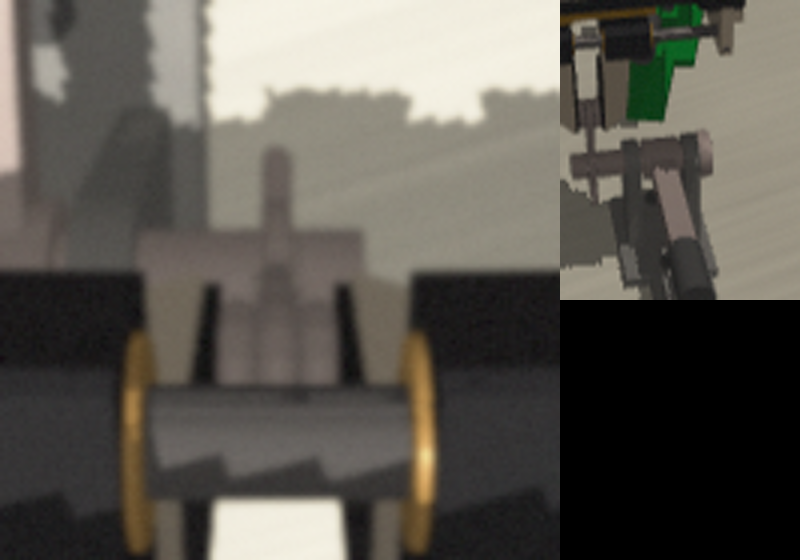

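The bow tip sticks out beyond the pin on its +x side at (277,160), so it has passed over the pin. I'll seat it the last 1–2 mm until the push rises.

arm_command:
  xyz:
    - [0,0,-1]
    - [0,0,0]
    - [0,0,0]
  spin: [0,0,0]

```text
time: 16.2
tool_pos: [0.5166, -0.0309, 0.2911]
tool_rot: [3.141, 0.001, -0.316]
contact_force: [0.5, 0.0, -1.4]
opening: 0.0141
grip_force: 60.0
```

arm_command:
  xyz:
    - [0,0,-1]
    - [0,0,0]
    - [0,0,0]
  spin: [0,0,0]

```text
time: 16.5
tool_pos: [0.5168, -0.031, 0.2902]
tool_rot: [3.141, 0.0, -0.316]
contact_force: [0.5, -0.5, -0.1]
opening: 0.0144
grip_force: 60.0
```

Forces are about zero at exactly the expected home height. Releasing and lifting away.

arm_command:
  xyz:
    - [0,0,0]
    - [0,0,0]
    - [0,0,0]
    - [0,0,0]
    - [0,0,0]
    - [0,0,0]
    - [0,0,15]
    - [0,0,30]
    - [0,0,40]
    - [-20,6,10]
    - [-20,6,0]
    - [-20,6,0]
    - [0,0,0]
    - [0,0,0]
  spin: [0,0,0,0,0,0,0,0,0,0,0,0,0,0]
  jaw: 0

```text
time: 17.9
tool_pos: [0.4571, -0.013, 0.3855]
tool_rot: [3.142, -0.001, -0.316]
contact_force: [-0.5, 0.0, 0.7]
opening: 0.0459
grip_force: 0.0
```

```bash
python3 - <<'E'
from h import *
c=read_camera("wrist"); q=read_camera("scene"); s=observe(); print(s["time"],s["tool_pos"],s["contact_force"],s["opening"])
P=wcloud(c)[:235].reshape(-1,3); P=P[(abs(P[:,0]-.517)<.03)&(abs(P[:,1]+.031)<.03)&(P[:,2]>.1)&(P[:,2]<.15)]
print(len(P),np.percentile(P,[2,50,98],axis=0),cv2.minAreaRect((P[:,:2]*1000).astype(np.float32)))
a=cv2.resize(c["img"][100:240,210:350],(560,560)); b=cv2.resize(q["img"][170:270,250:330],(240,300),interpolation=cv2.INTER_CUBIC)
cv2.imwrite("pics/w6.png",np.hstack([a,cv2.copyMakeBorder(b,0,260,0,0,0)])[:,:,::-1])
E
```

```text
18.0 [ 0.4576222  -0.01327562  0.38525605] [ 0.40154943 -0.15240406 -0.61026361] 0.04582145240435116
496 [[ 0.51317944 -0.04103481  0.12160324]
 [ 0.52230557 -0.03325517  0.12765705]
 [ 0.5321417  -0.02533086  0.13037279]] ((522.6795043945312, -33.386688232421875), (14.097257614135742, 19.72013282775879), 71.70489501953125)
```

View pics/w6.png

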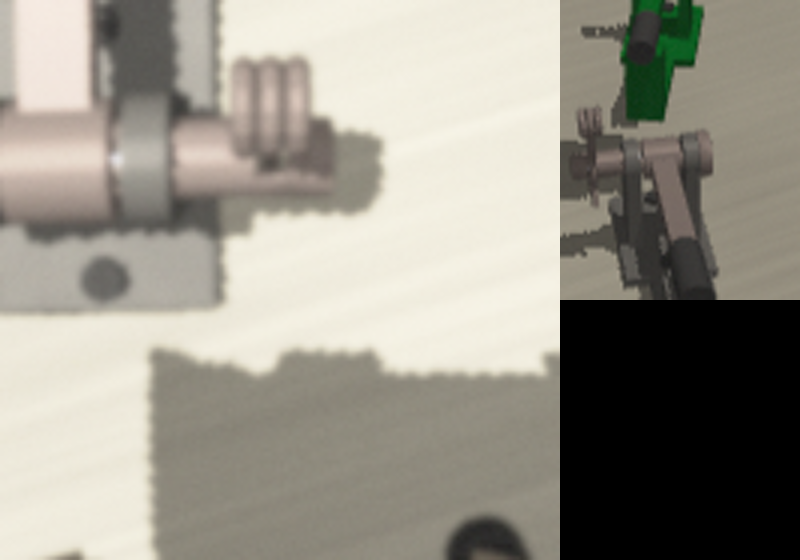

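The coil looks shifted about 5 mm towards +x. I'll measure the tilt relative to the pin in this same view.

```bash
cat > tilt.py <<'E'
from h import *
s=observe(); yaw=np.radians(-18.1); ex=np.array([np.cos(yaw),np.sin(yaw)]); ey=np.array([-ex[1],ex[0]])
c=read_camera("wrist"); P=wcloud(c)[:235].reshape(-1,3); q=P[:,:2]-[.5122,-.0295]; a=q@ex*1e3; b=q@ey*1e3; z=P[:,2]*1e3
for lo in (-14,8,11,14): 
    k=(b>lo)&(b<lo+3)&(z>66)&(z<92)&(abs(a)<20); print("pin",lo,k.sum(),np.percentile(a[k],[3,97]).round(1) if k.sum() else 0)
k=(abs(b)<10)&(z>100)&(z<150)&(abs(a)<30); print("coil a",np.percentile(a[k],[1,50,99]).round(1),"b",np.percentile(b[k],[1,99]).round(1),"z",np.percentile(z[k],[50,98]).round(1))
q=read_camera("scene"); P=cloud(q).reshape(-1,3); d=P[:,:2]-[.5122,-.0295]; a=d@ex*1e3; b=d@ey*1e3; z=P[:,2]*1e3
k=(abs(b)<12)&(z>100)&(z<150)&(abs(a)<30); print("scene coil",k.sum(),np.percentile(a[k],[3,50,97]).round(1),np.percentile(b[k],[3,97]).round(1),np.percentile(z[k],[3,97]).round(1))
k=(abs(b)<16)&(z>60)&(z<95)&(abs(a)<20); print("scene pin",np.percentile(a[k],[3,50,97]).round(1),np.percentile(z[k],[97]).round(1))
print(s["time"])
E
python3 tilt.py
```

```text
pin -14 59 [-7.6  8.5]
pin 8 61 [-8.6  8.3]
pin 11 74 [-8.4  8.1]
pin 14 65 [-8.6  8.3]
coil a [ 1.1 10.8 20.6] b [-7.5  6.5] z [127.6 130.3]
scene coil 89 [ 8.2 17.5 21.5] [-6.8  6.8] [104.4 127.3]
scene pin [-3.5  7.5 14.1] [91.]
18.0
```

The cotter leans about 0.13 rad (coil 5.8 mm too far towards +x, limit 0.15). I'll regrip lightly, so it can turn in the pads, then straighten it and press it down until the bow seats.

arm_command:
  xyz:
    - [22,-7,0]
    - [22,-7,0]
    - [21,-6,0]
    - [0,0,-30]
    - [0,0,-30]
    - [0,0,-20]
    - [0,0,-10]
    - [0,0,-5]
    - [0,0,0]
    - [0,0,0]
  spin: [0,0,0,0,0,0,0,0,0,0]

```text
time: 19.1
tool_pos: [0.5223, -0.0331, 0.2911]
tool_rot: [-3.142, -0.002, -0.316]
contact_force: [-0.3, -0.0, 0.5]
opening: 0.046
grip_force: 0.0
```

arm_command:
  xyz:
    - [0,0,0]
    - [0,0,0]
    - [0,0,0]
    - [0,0,0]
    - [0,0,0]
    - [0,0,0]
  spin: [0,0,0,0,0,0]
  jaw: -1
  squeeze: 15

```text
time: 19.7
tool_pos: [0.5219, -0.033, 0.2903]
tool_rot: [3.142, -0.0, -0.316]
contact_force: [1.1, -0.3, 0.5]
opening: 0.0146
grip_force: 15.0
```

arm_command:
  xyz:
    - [-1,0.3,0]
    - [-1,0.3,0]
    - [-1,0.3,0]
    - [-1,0.3,0]
    - [0,0,0]
  spin: [0,0,0,0,0]

```text
time: 20.2
tool_pos: [0.5181, -0.0318, 0.2906]
tool_rot: [-3.142, -0.002, -0.316]
contact_force: [2.7, -0.6, 2.4]
opening: 0.015
grip_force: 15.0
```

Now the last 1–2 mm back, then press down gently.

arm_command:
  xyz:
    - [-1,0.3,0]
    - [-0.5,0.2,0]
    - [0,0,0]
  spin: [0,0,0]

```text
time: 20.5
tool_pos: [0.5164, -0.0313, 0.2904]
tool_rot: [3.142, -0.001, -0.316]
contact_force: [3.5, -1.1, 3.3]
opening: 0.0145
grip_force: 15.0
```

arm_command:
  xyz:
    - [0,0,-0.7]
    - [0,0,-0.7]
    - [0,0,0]
  spin: [0,0,0]

```text
time: 20.8
tool_pos: [0.5166, -0.0314, 0.289]
tool_rot: [3.142, -0.001, -0.316]
contact_force: [3.0, -0.3, 4.5]
opening: 0.0149
grip_force: 15.0
```

arm_command:
  xyz:
    - [-1,0.3,0]
    - [-1,0.3,0]
    - [0,0,0]
    - [0,0,0]
  spin: [0,0,0,0]

```text
time: 21.2
tool_pos: [0.5143, -0.0307, 0.289]
tool_rot: [3.141, -0.0, -0.316]
contact_force: [3.3, -1.3, 5.9]
opening: 0.0149
grip_force: 15.0
```

arm_command:
  xyz:
    - [0,0,0]
    - [0,0,0]
    - [0,0,0]
    - [0,0,0]
    - [0,0,0]
    - [0,0,0]
    - [0,0,15]
    - [0,0,30]
    - [0,0,40]
    - [-20,6,10]
    - [-20,6,0]
    - [-20,6,0]
    - [0,0,0]
    - [0,0,0]
  spin: [0,0,0,0,0,0,0,0,0,0,0,0,0,0]
  jaw: 0

```text
time: 22.6
tool_pos: [0.4546, -0.0128, 0.3841]
tool_rot: [3.142, -0.001, -0.316]
contact_force: [-0.3, -0.1, -0.5]
opening: 0.0458
grip_force: 0.0
```

```bash
python3 tilt.py
```

```text
pin -14 29 [-7.9  0.4]
pin 8 77 [-7.6  8.6]
pin 11 58 [-7.8  8. ]
pin 14 74 [-7.5  7.9]
coil a [ 1.1 10.8 19.9] b [-10.    3.3] z [127.4 130.3]
scene coil 83 [ 8.1 18.  21.9] [-11.    2.5] [104.4 127.2]
scene pin [-3.1  7.4 14.3] [89.6]
22.6
```

The lean returned, and the cotter also shifted about 3 mm along the pin. I'll regrip where it is and feel for the neutral position slightly higher, without pressing down.

arm_command:
  xyz:
    - [22,-8,0]
    - [22,-8,0]
    - [22.6,-7.2,0]
    - [0,0,-30]
    - [0,0,-30]
    - [0,0,-20]
    - [0,0,-9]
    - [0,0,-5]
    - [0,0,0]
    - [0,0,0]
  spin: [0,0,0,0,0,0,0,0,0,0]

```text
time: 23.7
tool_pos: [0.5214, -0.036, 0.2907]
tool_rot: [-3.142, -0.002, -0.316]
contact_force: [0.9, -0.3, 0.6]
opening: 0.0459
grip_force: 0.0
```

arm_command:
  xyz:
    - [0,0,0]
    - [0,0,0]
    - [0,0,0]
    - [0,0,0]
    - [0,0,0]
    - [0,0,0]
  spin: [0,0,0,0,0,0]
  jaw: -1
  squeeze: 15

```text
time: 24.3
tool_pos: [0.521, -0.0358, 0.2899]
tool_rot: [-3.141, -0.0, -0.316]
contact_force: [-0.2, 1.1, 0.7]
opening: 0.0156
grip_force: 14.7
```

arm_command:
  xyz:
    - [0,0,0.7]
    - [0,0,0.7]
    - [0,0,0]
  spin: [0,0,0]

```text
time: 24.6
tool_pos: [0.521, -0.0359, 0.2911]
tool_rot: [3.142, 0.0, -0.316]
contact_force: [0.4, 1.0, -1.3]
opening: 0.0152
grip_force: 14.8
```

arm_command:
  xyz:
    - [-1,0.3,0]
    - [-1,0.3,0]
    - [-1,0.3,0]
    - [-1,0.3,0]
    - [-1,0.3,0]
    - [0,0,0]
  spin: [0,0,0,0,0,0]

```text
time: 25.2
tool_pos: [0.5161, -0.0342, 0.2914]
tool_rot: [-3.141, -0.001, -0.316]
contact_force: [2.9, 3.6, 0.8]
opening: 0.0149
grip_force: 15.0
```

arm_command:
  xyz:
    - [0.4,1.2,0]
    - [0.4,1.2,0]
    - [0,0,0]
  spin: [0,0,0]

```text
time: 25.5
tool_pos: [0.5167, -0.0322, 0.2912]
tool_rot: [3.141, 0.0, -0.316]
contact_force: [2.2, -0.6, 0.4]
opening: 0.015
grip_force: 15.0
```

arm_command:
  xyz:
    - [-1,0.3,0.5]
    - [-0.6,0.2,0.5]
    - [0,0,0]
  spin: [0,0,0]

```text
time: 25.8
tool_pos: [0.5151, -0.0315, 0.2921]
tool_rot: [3.141, 0.0, -0.316]
contact_force: [2.2, -0.4, -1.7]
opening: 0.0149
grip_force: 15.0
```

arm_command:
  xyz:
    - [0,0,0.5]
    - [0,0,0.5]
    - [0,0,0]
  spin: [0,0,0]

```text
time: 26.1
tool_pos: [0.5151, -0.0315, 0.293]
tool_rot: [3.141, 0.0, -0.316]
contact_force: [1.3, -0.2, -4.0]
opening: 0.0147
grip_force: 15.0
```

Along the pin it is now centred with no side force. I'll lower to the neutral height, release, and move the wrist camera to the pin's end to measure the lean side-on.

arm_command:
  xyz:
    - [0,0,-1]
    - [0,0,-0.8]
    - [0,0,0]
    - [0,0,0]
  spin: [0,0,0,0]

```text
time: 26.5
tool_pos: [0.5151, -0.0315, 0.2915]
tool_rot: [3.141, -0.0, -0.316]
contact_force: [1.6, 0.4, -0.2]
opening: 0.0148
grip_force: 15.0
```

arm_command:
  xyz:
    - [0,0,0]
    - [0,0,0]
    - [0,0,0]
    - [0,0,0]
    - [0,0,0]
    - [0,0,0]
    - [0,0,15]
    - [0,0,30]
    - [0,0,40]
    - [-20,6,10]
    - [-20,6,0]
    - [-20,6,0]
    - [0,0,0]
    - [0,0,0]
  spin: [0,0,0,0,0,0,0,0,0,0,0,0,0,0]
  jaw: -0.3

```text
time: 27.9
tool_pos: [0.4554, -0.0136, 0.3867]
tool_rot: [3.142, -0.001, -0.316]
contact_force: [0.4, 0.2, 0.5]
opening: 0.0323
grip_force: 0.0
```

```bash
python3 tilt.py
```

```text
pin -14 60 [-7.9  9. ]
pin 8 61 [-7.8  9. ]
pin 11 76 [-7.5  8.8]
pin 14 64 [-7.7  9.1]
coil a [ 1.4 10.4 19.5] b [-8.5  5.5] z [127.8 130.5]
scene coil 87 [ 6.9 17.6 21.4] [-8.1  5.8] [103.4 127.3]
scene pin [-3.4  7.4 13.3] [89.6]
27.9
```

arm_command:
  xyz:
    - [-9,-20,-20]
    - [-9,-20,-25]
    - [-9,-20,-25]
    - [-8,-20.6,-25]
    - [0,0,-27]
    - [0,0,0]
    - [0,0,0]
  spin: [0,0,0,0,0,0,0]

```text
time: 28.7
tool_pos: [0.4208, -0.0944, 0.2644]
tool_rot: [-3.142, 0.001, -0.317]
contact_force: [0.7, 0.6, 0.7]
opening: 0.0321
grip_force: 0.0
```

```bash
cat > side.py <<'E'
from h import *
s=observe(); print(s["time"],s["tool_pos"])
c=read_camera("wrist"); np.savez("side.npz",**c)
yaw=np.radians(-18.1); ex=np.array([np.cos(yaw),np.sin(yaw),0]); ey=np.array([-ex[1],ex[0],0]); O=np.array([.5122,-.0295,.075])-ey*.0007
M=c["world_from_camera"]
A,Z=np.meshgrid(np.arange(-.04,.04,.0005),np.arange(.065,-.045,-.0005))
p=(O+A[...,None]*ex+Z[...,None]*[0,0,1]-M[:3,3])@M[:3,:3]; n=np.hypot(p[...,0],p[...,1]); t=np.arctan2(n,-p[...,2])
mu,mv=[(k).astype(np.float32) for k in (c["cx"]+c["fx"]*t*p[...,0]/n,c["cy"]-c["fy"]*t*p[...,1]/n)]
print("uv range",mu.min(),mu.max(),mv.min(),mv.max())
W=wcloud(c).astype(np.float32); R=cv2.remap(W,mu,mv,cv2.INTER_NEAREST)
q=R-O; a=q@ex*1e3; b=q@ey*1e3; z=q[...,2]*1e3
on=(abs(b)<9)&(z>-40)
for i in range(0,len(A),6):
    r=np.where(on[i]&(abs(a[i]-A[i]*1e3)<12))[0]
    g=np.split(r,np.where(np.diff(r)>1)[0]+1) if len(r) else []
    print(round(Z[i,0]*1e3),[(float(A[i,k[0]]*1e3).__round__(1),float(A[i,k[-1]]*1e3).__round__(1)) for k in g])
E
python3 side.py
```

```text
28.7 [ 0.42079603 -0.09437764  0.26441042]
uv range 47.294792 152.88947 44.307373 240.575
65 []
62 []
59 [(4.5, 16.0)]
56 [(2.0, 18.0)]
53 [(1.0, 2.0), (3.0, 19.0)]
50 [(1.0, 19.5)]
47 [(1.0, 20.0)]
44 [(1.0, 20.5)]
41 [(1.5, 13.5), (14.5, 15.0), (16.0, 19.0), (20.0, 21.0)]
38 [(1.0, 17.5), (18.5, 21.5)]
35 [(1.5, 22.0)]
32 [(1.0, 21.0)]
29 [(1.5, 20.5)]
26 [(-2.5, -2.5), (1.0, 18.5)]
23 [(-5.5, 5.0), (9.0, 15.5)]
20 [(-7.5, 14.0)]
17 [(-8.0, 12.5)]
14 [(-8.0, -6.0), (-5.0, 11.5)]
11 [(-8.5, 11.0)]
8 [(-8.5, 12.0)]
5 [(-9.0, 13.5)]
2 [(-8.5, 14.0)]
-1 [(-9.0, 13.5)]
-4 [(-9.0, 13.0)]
-7 [(-9.5, 0.0), (1.0, 1.5), (2.5, 12.5)]
-10 [(-9.5, -7.0), (-6.0, -6.0), (-1.5, -1.0), (2.5, 2.5), (7.0, 9.5)]
-13 [(-10.0, -9.0), (9.5, 11.5)]
-16 [(10.0, 12.5)]
-19 [(10.0, 14.0)]
-22 [(10.0, 14.0)]
-25 [(10.5, 13.0)]
-28 []
-31 []
-34 []
-37 []
-40 []
-43 []
```

```bash
python3 tilt.py | grep -i coil; python3 -c "
from cell import *
print(hand_in())"
```

```text
coil a [ 1.1 10.2 19.9] b [-9.6  4.5] z [125.9 130.2]
scene coil 85 [ 7.1 17.9 21.4] [-8.1  5.8] [103.6 127.8]
the job is handed in; nothing more can be done
None
```

I pushed the pin home, put the cotter through the cross hole with its bow snapped over, released it and handed the job in; `hand_in()` gave no verdict. The cotter still leans an estimated 0.11–0.13 rad (limit 0.15) after two tries to straighten it, and I viewed 11 pictures, one over the limit of 10.

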